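Strip the piston and its pushing plug from a brake caliper half

ROBOT

A 6-joint arm with a two-finger parallel gripper is mounted at the origin on the work surface. World frame = base frame: x ahead of the robot, y to its left, z up, the work surface at z = 0. Lengths are in m, angles in rad, forces in N, time in s.
With the tool pointing down it reaches from about 0.275 to 0.875 m from the base axis. Payload 12.5 kg.
Tool frame: the origin (TCP) lies midway between the tips of the shut fingers; the grasp point (between the pads) lies env.grasp_offset behind it (env.grasp_offset is the distance from the TCP to the grasp point, in m); z points along the fingers, y is the direction in which the jaws open and shut (so a half turn about z gives the same grasp; the last joint's range is limited). The gripper opens to 85 mm and grips with 20 to 120 N. Pads are 22 mm wide; open, the fingers measure 114 mm over their backs; the gripper's body (76 mm by 85 mm) begins 54 mm behind the grasp point. The pads swing forward as they close: fully open they stand 13 mm farther back than shut.
Start: joints at [1.223, 0.351, 1.652, -0, 1.139, -0.085], TCP at [0.143, 0.531, 0.231] pointing down, gripper open.
Joint ranges: [-2.75, 2.75], [-0.79, 2.1], [0.01, 2.65], [-1.57, 4.71], [0.07, 3.14], [-2.87, 2.87]. Speed limits (rad/s): [2.22, 2.22, 2.79, 3.14, 3.14, 3.14].

INTERFACE

Orientations are given as a unit quaternion [x, y, z, w].
In Python, from rig import env gives the robot as it stands. The module is installed in compiled form; this text tells all that it offers. Calls block until the motion is done:
- env.move_pose(position, orientation): joint-space move of the TCP to a pose.
- env.movel(position, max_speed=0.15, ori=None, threshold=None): straight line of the TCP; ori=None keeps the orientation; max_speed is the mean speed in m/s. With threshold (N) it stops when the force on the tool has changed by that much, and returns True; else False.
- env.movej(angles): joint-space move.
- env.open() and env.close_gripper(grasp_force=None): open the fingers fully, or close them until they stop; grasp_force is the grip in N (None keeps the last).
- env.pause(seconds).
- env.inverse_kinematics(position, orientation): joint angles nearest the present ones, or None.
- env.sense(): the state.
- env.snapshot(name): name is "side" or "top" or "wrist"; returns a dict with "frame" (480x640x3 uint8, red, green, blue), "z_map" (480x640 float32, m along the optical axis (not along the pixel's ray), 0 where there is no reading), "fovy" (degrees; the focal length in pixels is half the picture's height over the tangent of half this angle, whatever the lens; pixels are square), "cx", "cy" (the principal point, pixels), "eye" and "rotation" of the camera in the world; the wrist camera has in their place "T_tool_cam" (4x4, takes a point from camera to tool coordinates, whose origin is the TCP and whose axes are the flange's). Camera axes: x right, y down, z forward; pixel columns grow to the right and rows downward; lengths in m; the calibration is good to about 2 mm. A picture is of the moment at which its call begins: read the wrist's pose just before it.
A pose or a line that the arm cannot do raises env.MotionError and nothing moves.
- env.job_done(): hands the job in, once; it reports no verdict.
The state is a dict: "time_s": time; "q": joint angles; "joint_vel": joint speeds; "joint_torque": joint torques, N m; "position": TCP position; "tool_rot": TCP orientation; "ft_force": force on the tool from outside, world axes, zero at the start; "ft_torque": the same for the moment, N m; "opening": opening from 0.0 (shut) to 1.0 (fully open).
Only numpy, scipy, OpenCV 4.12 (cv2) and the standard library are available. Lean on these libraries where they do the work, as an engineer would, in place of code of your own. Each camera call takes 0.05 s, during which the arm holds its last target. There are 200 camera calls.

TASK

Strip the brake caliper in the reverse order it was put together: first lift the stemmed pushing plug out of the piston's mouth and stand it on the white tile, stem up, leaving the piston in the caliper; then draw the piston straight up out of its bore and stand it on the tile too, open mouth up. Set both down gently, since the tile is brittle, well on the tile and with a clear gap between them.

Things in the scene. Friction and masses are not known exactly. Their poses are not given: they have to be found in the camera images.
- plug: Bare aluminium pushing plug, 0.13 kg. Bottom up: spigot 38 mm dia, 14 mm tall; flange 60 mm dia, 6 mm thick; stem 22 mm dia, 36 mm long, to grip (56 mm in all). Origin: centre of the spigot's flat underside, z up along its axis. At the start the spigot sits loosely (3 mm all round) in the piston's mouth, flange on the piston's rim, hiding it from above. Stands by itself on its underside.
- piston: Hollow steel piston: a plain cup, mouth up, 54 mm outside dia, 5 mm wall, 60 mm tall, 0.36 kg. Origin: centre of its underside, z up along its axis. At the start it stands 28 mm deep in the caliper's bore, 32 mm projecting, to be gripped across the outside; slides freely straight up (2 mm clearance all round). A narrower spare piston (38 mm dia, 45 mm tall) on the bench is a bystander.
- caliper: Aluminium caliper half holding the piston, bolted bore up on a steel foot plate 164 x 100 x 8 mm; fixed. Round body 86 mm dia, flat top 60 mm above the bench, bore 58 mm dia with floor 32 mm above the bench, a lower ear (57 mm tall) at each x end. Origin: underside centre, on the bench under the bore's axis, z up. An identical half with an empty bore stands on the bench as a bystander.
- tile: White ceramic tile, 200 x 200 mm, 8 mm thick, flat and bare on the bench, fixed. Origin: centre of its underside, x and y along its edges, z up; its upper face is 8 mm above the origin. Caliper, empty caliper and tile take the left, middle and right places in any order, clear of each other; the other things on the bench around them are under 60 mm tall, save at the far sides.

How it is judged:
On the way, in this order (a step that is already met when the one before it is completed fails the run):
1. the plug stands on the tile, released and upright, while the piston is still in the caliper's bore (x of plug in the frame of tile between -0.085 and 0.085 m and y of plug in the frame of tile between -0.085 and 0.085 m and z of plug in the frame of tile between 0.004 and 0.013 m and angle between plug's own z axis and vertical below 0.17 rad and contact force between the fingers and plug below 0.3 N and linear speed of plug below 0.03 m/s and horizontal distance between piston and caliper below 0.006 m and z of piston in the frame of caliper below 0.042 m), for 0.2 s.
2. then the piston stands on the tile, released and upright, clear of the plug (x of piston in the frame of tile between -0.085 and 0.085 m and y of piston in the frame of tile between -0.085 and 0.085 m and z of piston in the frame of tile between 0.004 and 0.013 m and angle between piston's own z axis and vertical below 0.17 rad and contact force between the fingers and piston below 0.3 N and linear speed of piston below 0.03 m/s and horizontal distance between plug and piston above 0.06 m), for 0.2 s.
At the end, for the whole second after the job is handed in: Plug (stem up) and piston (mouth up) both stand on the tile's upper face: origins 4 to 13 mm above the tile's underside, within 85 mm of the tile's centre along both of its edges, tilted less than about 10 degrees, released, at rest (under 30 mm/s), and 60 mm or more apart centre to centre (all of step 2 and x of plug in the frame of tile between -0.085 and 0.085 m and y of plug in the frame of tile between -0.085 and 0.085 m and z of plug in the frame of tile between 0.004 and 0.013 m and angle between plug's own z axis and vertical below 0.17 rad and contact force between the fingers and plug below 0.3 N and linear speed of plug below 0.03 m/s); the robot touches nothing.
It fails at once if the brittle tile is pressed with more than 60 N (contact force between tile and anything else above 60 N).
It fails at once if the plug is let go over the tile from more than 17 mm above its face (horizontal distance between plug and tile below 0.14 m and z of plug in the frame of tile above 0.025 m and contact force between the fingers and plug below 0.1 N).
It fails at once if the piston is let go over the tile from more than 17 mm above its face (horizontal distance between piston and tile below 0.14 m and z of piston in the frame of tile above 0.025 m and contact force between the fingers and piston below 0.1 N).
It also fails if it takes over 72 s, if anything falls off the work surface, if the arm or the gripper's body presses on something with over 40 N, if the wrist force passes 120 N, or if a joint passes its speed limit or range.

## Working session

There is one attempt and no reset: what is moved stays moved. The work goes in short steps, each a Python script; the robot and the scene stay as the last script left them, time stands still between calls to the robot, and variables do not carry over. Pictures are saved under pics/ and viewed, about 8 in all and at most 12, crops included, and the job is handed in when it is done.

```bash
mkdir -p pics
cat > h.py <<'E'
import numpy as np, cv2
from rig import env
def cloud(s):
    h,w=s["z_map"].shape; f=h/2/np.tan(np.radians(s["fovy"])/2)
    u,v=np.meshgrid(np.arange(w),np.arange(h)); z=s["z_map"]
    p=np.stack([(u-s["cx"])/f*z,(v-s["cy"])/f*z,z],-1)
    return p@np.array(s["rotation"]).T+np.array(s["eye"])
def save(s,n): cv2.imwrite("pics/"+n+".png",s["frame"][...,::-1])
E
python3 - <<'E'
from h import *
st=env.sense(); print(st["time_s"],st["tool_rot"],st["position"],env.grasp_offset,st["ft_force"])
s=env.snapshot("top"); save(s,"top"); np.save("top.npy",cloud(s)); print(s["eye"],s["rotation"],s["fovy"],s["cx"],s["cy"])
s=env.snapshot("side"); save(s,"side"); np.save("side.npy",cloud(s)); print(s["eye"],s["rotation"])
E
```

```text
0.0 [ 1.31017416e-01  9.91379891e-01 -5.76862267e-04 -1.21365389e-04] [0.14273777 0.53080094 0.23076233] 0.0187 [ 0.55525122  0.38344717 -0.23157436]Traceback (most recent call last):
  File "<stdin>", line 3, in <module>
  File "h.py", line 7, in cloud
    return p@np.array(s["rotation"]).T+np.array(s["eye"])
           ~^~~~~~~~~~~~~~~~~~~~~~~~~~
ValueError: matmul: Input operand 1 has a mismatch in its core dimension 0, with gufunc signature (n?,k),(k,m?)->(n?,m?) (size 4 is different from 3)
```

View pics/top.png

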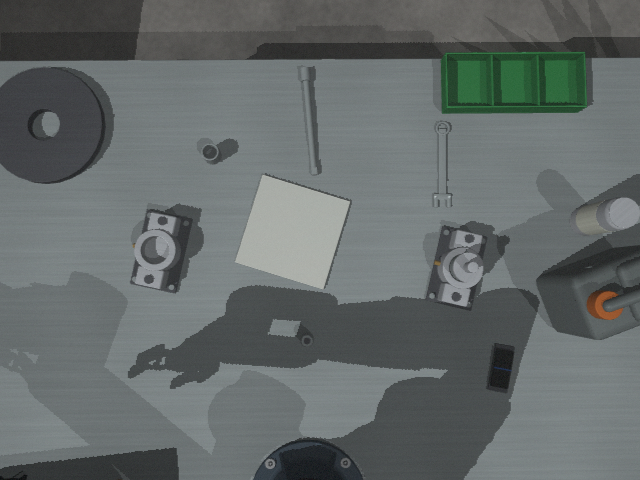

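The top view shows the tile centred near pixel (293,232), the caliper with plug at (462,265), and the empty caliper at (157,250). The camera rotation is a quaternion, so I'll fix the helper.

```bash
sed -i 's/np.array(s\["rotation"\]).T/Rm(s["rotation"]).T/; 2a from scipy.spatial.transform import Rotation as R\ndef Rm(r): return R.from_quat(r).as_matrix() if np.size(r)==4 else np.array(r)' h.py
python3 - <<'E'
from h import *
s=env.snapshot("top"); P=cloud(s); print(s["eye"],s["rotation"],s["fovy"],s["cx"],s["cy"])
# tile
m=cv2.inRange(s["frame"],(170,170,150),(255,255,255)); n,l,st,c=cv2.connectedComponentsWithStats(m)
i=l[232,293]; t=P[l==i]; print("tile",st[i],np.median(t[:,2]),cv2.minAreaRect(t[:,:2].astype(np.float32)))
sub=P[215:320,410:510].reshape(-1,3); ok=np.abs(sub[:,2])<.3; sub=sub[ok]
for a,b in [(.125,.16),(.09,.122),(.05,.07),(.003,.02),(-.01,.003)]:
    q=sub[(sub[:,2]>a)&(sub[:,2]<b)]; 
    if len(q)>4: print(a,b,len(q),np.median(q,0),cv2.minAreaRect(q[:,:2].astype(np.float32)))
for (v,u) in [(265,470),(265,462),(290,457),(265,157),(260,200)]: print(u,v,P[v,u])
s=env.snapshot("side"); save(s,"side"); np.save("side.npy",cloud(s)); print(s["eye"],s["rotation"])
cv2.imwrite("pics/side.png",s["frame"][...,::-1])
E
```

```text
[ 4.63349747e-01 -9.13430970e-04  1.28578364e+00] [-0.70374382  0.70990382 -0.02300402  0.01587499] 43.926084399071435 312.3278132773759 246.4510240731108
tile [ 236  203  107   86 4597] 0.007426444245318464 ((0.5554859042167664, 0.03337174654006958), (0.19568300247192383, 0.17309433221817017), 72.37920379638672)
0.125 0.16 107 [ 0.48419424 -0.32238728  0.13337978] ((0.4846104681491852, -0.3230283558368683), (0.019634369760751724, 0.020646346732974052), 67.17752075195312)
0.09 0.122 596 [ 0.48460881 -0.3187273   0.09789583] ((0.4839935302734375, -0.3232782781124115), (0.05817842856049538, 0.05923796072602272), 0.7278923988342285)
0.05 0.07 1486 [ 0.48181371 -0.31691244  0.05606048] ((0.4846702218055725, -0.3233654201030731), (0.08512074500322342, 0.15323348343372345), 77.17696380615234)
0.003 0.02 1794 [ 0.48067838 -0.29968408  0.00584468] ((0.4874080419540405, -0.33216363191604614), (0.21715854108333588, 0.22488701343536377), 89.39276885986328)
-0.01 0.003 6122 [ 0.48956016 -0.34906193 -0.00049214] ((0.48749956488609314, -0.3336440324783325), (0.21889036893844604, 0.22668364644050598), 89.26993560791016)
470 265 [ 0.4881849  -0.31977053  0.12902484]
462 265 [ 0.48909613 -0.31354805  0.09314916]
457 290 [ 0.43835377 -0.31170744  0.05616353]
157 265 [0.49539802 0.30669269 0.0565467 ]
200 260 [ 0.50694117  0.22887286 -0.00277442]
[ 0.37566682 -0.63305821  0.69084174] [ 0.90980313 -0.11979671  0.05234282 -0.39391272]
```

View pics/side.png

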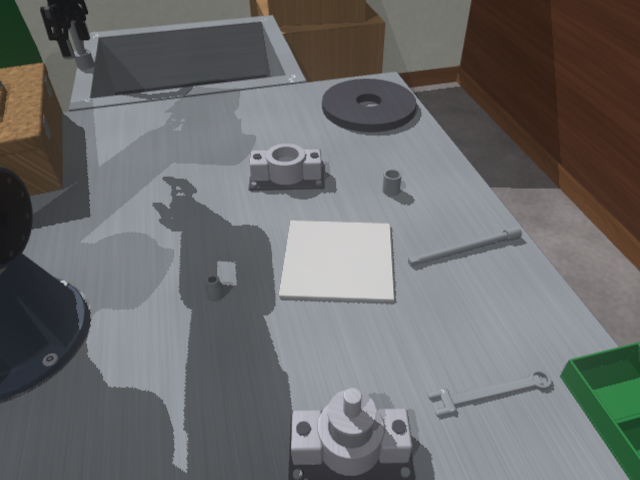

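The side view confirms the layout: plug in the caliper at about (352,425), tile at (338,260) with a clear face, empty caliper at (287,165), spare piston at (392,182). The measured plug heights (133 mm stem top, 98 mm flange top) match the stated sizes. Next I'll find the tile corners and hover for a close wrist check.

```bash
cat >> h.py <<'E'
def tq(deg): return (R.from_euler("z",deg,degrees=True)*R.from_euler("x",180,degrees=True)).as_quat()
def wrist():
    st=env.sense(); s=env.snapshot("wrist"); T=np.array(s["T_tool_cam"]); W=Rm(st["tool_rot"])
    s["rotation"]=W@T[:3,:3]; s["eye"]=W@T[:3,3]+st["position"]; return s
def band(P,a,b,c,r):
    q=P.reshape(-1,3); q=q[(q[:,2]>a)&(q[:,2]<b)&(np.hypot(q[:,0]-c[0],q[:,1]-c[1])<r)]
    return len(q), np.median(q,0) if len(q) else None, cv2.minEnclosingCircle(q[:,:2].astype(np.float32)) if len(q) else None
E
python3 - <<'E'
from h import *
s=env.snapshot("top"); f=240/np.tan(np.radians(s["fovy"])/2); M=Rm(s["rotation"])
g=cv2.cvtColor(s["frame"],cv2.COLOR_RGB2GRAY); m=((g>165)*255).astype(np.uint8)
n,l=cv2.connectedComponents(m); i=l[232,293]
box=cv2.boxPoints(cv2.minAreaRect(np.argwhere(l==i)[:,::-1].astype(np.float32)))
rays=np.c_[(box[:,0]-s["cx"])/f,(box[:,1]-s["cy"])/f,np.ones(4)]@M.T
pts=np.array(s["eye"])+rays*((.008-s["eye"][2])/rays[:,2])[:,None]
print(box,pts,pts.mean(0),np.linalg.norm(np.diff(pts,axis=0),axis=1))
d=np.diff(pts,axis=0); print(np.degrees(np.arctan2(d[:,1],d[:,0])))
from itertools import product
for a in (165,-15):
    print(a,env.inverse_kinematics([.4845,-.3231,.25],tq(a)),env.inverse_kinematics([.55,.03,.2],tq(a)))
E
```

```text
[[234.76218 261.77295]
 [261.65945 174.35674]
 [349.21622 201.2973 ]
 [322.31894 288.7135 ]] [[ 0.50212807  0.15253113  0.008     ]
 [ 0.69073208  0.09407936  0.008     ]
 [ 0.63067078 -0.09470478  0.008     ]
 [ 0.44277387 -0.03470808  0.008     ]] [0.5665762  0.02929941 0.008     ] [0.197454   0.19810808 0.19724313]
[ -17.21914994 -107.64836468  162.29137934]
165 [-0.66807919  0.39166435  1.54389868  0.          1.20602962 -1.97707613] [-0.0300291   0.38678572  1.68261623  0.          1.0721907  -1.33902604]
-15 [-6.68079188e-01  3.91664352e-01  1.54389868e+00 -4.44089210e-16
  1.20602962e+00  1.16451653e+00] [-3.00291042e-02  3.86785715e-01  1.68261623e+00 -4.44089210e-16
  1.07219070e+00  1.80256661e+00]
```

Run:
```python
from h import *
env.move_pose([.56,.03,.30],tq(162.5))
s=wrist(); P=cloud(s); g=cv2.cvtColor(s["frame"],cv2.COLOR_RGB2GRAY); save(s,"w1")
env.move_pose([.4845,-.3231,.27],tq(162.5))
s2=wrist(); P2=cloud(s2); save(s2,"w2")
cv2.imwrite("pics/w12.png",np.hstack([cv2.resize(x["frame"],(400,300))[...,::-1] for x in(s,s2)]))
c=(.4845,-.3231)
for a,b,r in[(.129,.14,.05),(.094,.102,.05),(.055,.065,.047)]: print(band(P2,a,b,c,r))
q=P[(g>165)&(P[...,2]>.003)&(P[...,2]<.014)]; print("tile",cv2.minAreaRect(q[:,:2].astype(np.float32)),np.median(q,0))
print(env.sense()["time_s"],env.sense()["position"],env.sense()["ft_force"])
```

```text
(581, array([ 0.48379736, -0.32325887,  0.13399089]), ((0.48441168665885925, -0.3235103487968445), 0.011121454648673534))
(2808, array([ 0.48030535, -0.32144387,  0.09816155]), ((0.4846057593822479, -0.3235723376274109), 0.030141152441501617))
(2162, array([ 0.46422319, -0.31392784,  0.06003048]), ((0.48456600308418274, -0.3236791789531708), 0.04672962427139282))
tile ((0.470306932926178, 0.010913394391536713), (0.10020686686038971, 0.025270026177167892), 72.52920532226562) [0.45671417 0.0087396  0.00766918]
3.9917 [ 0.48514299 -0.32209221  0.2701792 ] [-0.50568348 -0.09485353 -1.30145949]
```

View pics/w12.png

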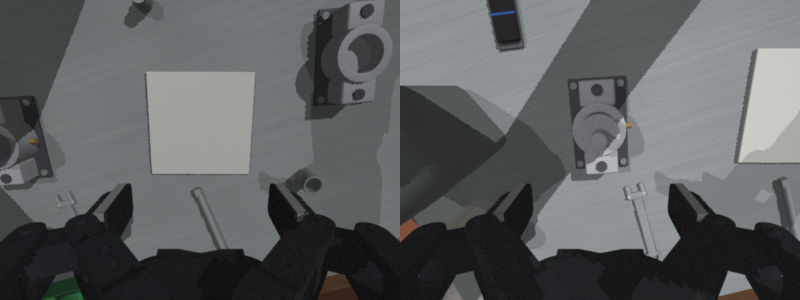

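The wrist view shows the tile at (200,122) in the left half and the plug at (600,130) in the right half. It puts the plug axis at (0.4845, -0.3235), which agrees with the top camera within 0.5 mm. Grasping the plug now.

Run:
```python
from h import *
c=(.4845,-.3234)
env.movel([*c,.16],.15); env.movel([*c,.103],.06)
env.close_gripper(40); st=env.sense(); print(st["opening"],st["position"],st["ft_force"])
env.movel([*c,.165],.06); st=env.sense(); print(st["time_s"],st["opening"],st["ft_force"],st["position"])
s=env.snapshot("side"); save(s,"side2"); cv2.imwrite("pics/s2.png",cv2.resize(s["frame"][280:480,220:480],None,fx=2,fy=2)[...,::-1])
```

```text
0.244590314695685 [ 0.48458638 -0.32353918  0.10318292] [-0.11269553 -1.03947688  2.04146807]
7.7583 0.24033281801383952 [-0.12222569  0.09840332 -1.28192541] [ 0.48431957 -0.32325708  0.16458233]
```

View pics/s2.png

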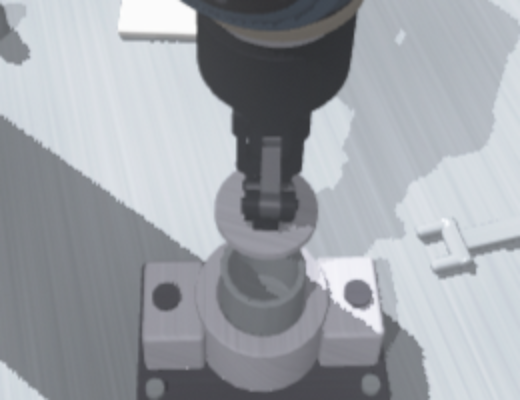

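The plug hangs in the fingers at (265,210) in the crop, and the piston is still in the bore at (262,285). Carrying the plug to the far half of the tile.

Run:
```python
from h import *
c=(.6128,.0146)
env.movel([*c,.165],.15); env.movel([*c,.050],.08); env.pause(.3); print(env.sense()["opening"],env.sense()["ft_force"])
print(env.movel([*c,.0315],.012,threshold=4)); st=env.sense(); print(st["position"],st["ft_force"])
env.open(); env.pause(.3); env.movel([*c,.16],.1)
env.move_pose([.4845,-.3234,.22],tq(162.5)); env.pause(.2)
s=env.snapshot("top"); P=cloud(s); save(s,"top2")
for a,b,r in[(.058,.07,.03),(.024,.033,.05)]: print(band(P,a,b,c,r))
w=wrist(); Q=cloud(w); save(w,"w3"); print("rim",band(Q,.086,.098,(.4845,-.3234),.04)); print("rim side",band(cloud(env.snapshot("side")),.086,.098,(.4845,-.3234),.04))
cv2.imwrite("pics/a.png",np.hstack([s["frame"][130:330,200:500],w["frame"][60:260,150:450]])[...,::-1]); print(env.sense()["time_s"],env.sense()["position"])
```

```text
0.2396099223348933 [-0.59974013  1.10438489 -1.78436018]
True
[0.61277561 0.01458332 0.03316655] [-1.69450481 -0.37529116  4.48900003]
(86, array([0.61253343, 0.01332551, 0.06317228]), ((0.6130244731903076, 0.013833140023052692), 0.010908390395343304))
(457, array([0.6105972 , 0.01376945, 0.02747078]), ((0.6130268573760986, 0.014117084443569183), 0.029982097446918488))
rim (1385, array([ 0.48416961, -0.32328369,  0.09181418]), ((0.4845812916755676, -0.3234184980392456), 0.027124453336000443))
rim side (597, array([ 0.48409709, -0.3269366 ,  0.09126036]), ((0.4854166507720947, -0.3241509795188904), 0.027548501268029213))
17.6083 [ 0.48473119 -0.32303483  0.21992248]
```

View pics/a.png

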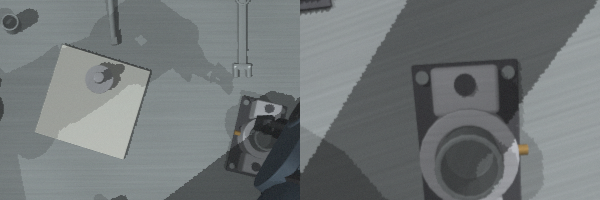

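The plug stands on the tile at crop pixel (100,78), with its top at 63 mm, which is right. The piston is in the bore at (470,165), rim centre (0.4846, -0.3234), height 92 mm. Now the piston.

Run:
```python
from h import *
c=(.4846,-.3234)
env.movel([*c,.12],.1); print("hit",env.movel([*c,.061],.05,threshold=10))
env.close_gripper(60); st=env.sense(); z0=st["position"][2]; print(st["opening"],st["position"],st["ft_force"])
env.movel([*c,.10],.03); st=env.sense(); print(st["ft_force"],st["opening"])
env.movel([*c,.17],.08); env.pause(.2); st=env.sense(); print(st["time_s"],st["opening"],st["ft_force"],st["position"])
s=env.snapshot("side"); cv2.imwrite("pics/s3.png",cv2.resize(s["frame"][280:480,220:480],None,fx=2,fy=2)[...,::-1])
w=wrist(); P=cloud(s); print("z0",z0); print(band(P,.17,.21,c,.035))
q=P.reshape(-1,3); q=q[(np.hypot(q[:,0]-c[0],q[:,1]-c[1])<.03)&(q[:,2]>.10)]; print(np.percentile(q[:,2],[0,1,5]))
```

```text
hit False
0.6182737450058804 [ 0.4846642  -0.32361785  0.06168568] [-2.04922882  0.46396041  6.6695278 ]
[-0.69609405  0.36284637 -4.67746887] 0.6226195398318606
23.1833 0.6248590549166063 [-0.70749642 -0.18238813 -4.11279919] [ 0.48445275 -0.32329182  0.16953113]
z0 0.061685677762725585
(631, array([ 0.46954514, -0.33300239,  0.19437683]), ((0.4835260510444641, -0.32853204011917114), 0.030067890882492065))
[0.13968186 0.14312071 0.15185506]
```

View pics/s3.png

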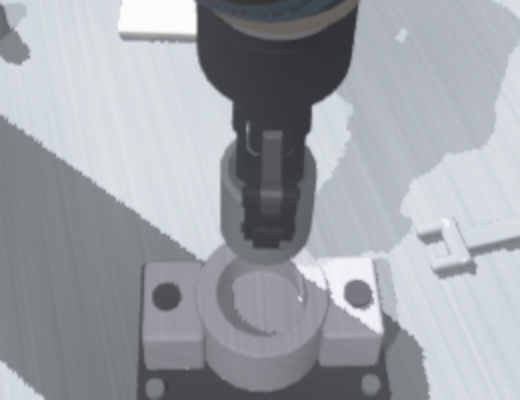

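The piston is out, upright in the fingers at (268,200), and the bore is empty. Its underside is at 140 mm, as expected. Placing it on the near half of the tile.

Run:
```python
from h import *
c=(.5212,.0434)
env.movel([*c,.17],.15); env.movel([*c,.055],.08); env.pause(.3); print(env.sense()["opening"],env.sense()["ft_force"])
print(env.movel([*c,.0345],.012,threshold=4)); st=env.sense(); print(st["position"],st["ft_force"])
env.open(); env.pause(.3); env.movel([*c,.16],.1)
env.move_pose([.4,-.25,.25],tq(162.5)); env.pause(.3)
s=env.snapshot("top"); P=cloud(s); v=env.snapshot("side"); S=cloud(v)
print("plug",band(P,.058,.068,(.613,.014),.03)); print("piston",band(P,.061,.075,c,.038)); print("pistonS",band(S,.061,.075,c,.038))
cv2.imwrite("pics/b.png",np.hstack([s["frame"][130:330,200:500],v["frame"][160:360,200:500]])[...,::-1]); print(env.sense()["time_s"])
```

```text
0.622516132433568 [-0.40778295 -0.58250815 -4.4709569 ]
True
[0.52113716 0.04340608 0.03766084] [-1.24037212 -0.36281538  5.02391768]
plug (82, array([0.61248822, 0.01428722, 0.06303279]), ((0.6130239963531494, 0.013826670125126839), 0.010794561356306076))
piston (182, array([0.52123047, 0.0445395 , 0.06691842]), ((0.5217262506484985, 0.0427267923951149), 0.027026502415537834))
pistonS (300, array([0.52197814, 0.03927334, 0.06653382]), ((0.5221179723739624, 0.04230500012636185), 0.028322342783212662))
32.8333
```

View pics/b.png

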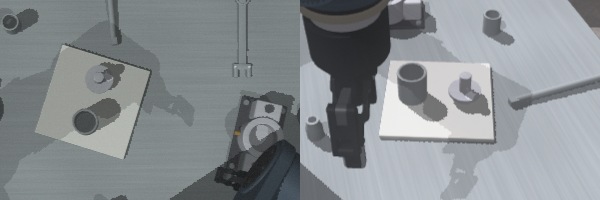

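Both stand upright on the tile: the plug at (98,78) with its stem up, the piston at (85,122) with its mouth up. They are about 96 mm apart and the gripper is clear, so I'm handing in.

```bash
python3 -c "
from rig import env
env.job_done(); print(env.sense()['time_s'])"
```

```text
the job is handed in; nothing more can be done
the job is handed in; nothing more can be done
```

The caliper is stripped and the job is handed in. I lifted the plug out first and stood it on the tile stem up, with the piston still in the bore. Then I drew the piston straight up and stood it on the tile mouth up.

- **Placement:** The last camera check put the plug at (0.613, 0.014) and the piston at (0.522, 0.043). They are about 96 mm apart and each is about 48 mm from the tile's centre. Their tops read 63 and 67 mm, against 64 and 68 mm expected for standing flat.
- **Set-down force:** Each part was lowered until the tool force changed by 4 N. That is about 6–10 N on the tile, against the 60 N limit.
- **Time:** The clock read 32.8 s at the last check, against the 72 s limit.

No check failed, and the cameras agreed with each other to within about 1 mm. The hand-in gives no verdict, so I could not confirm the result beyond these checks.

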